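# Stamp a glaze test tile at the marked place

## Robot

A 6-joint arm with a two-finger parallel gripper is mounted at the origin on the work surface. World frame = base frame: x ahead of the robot, y to its left, z up, the work surface at z = 0. Lengths are in m, angles in degrees, forces in N, time in s.
With the tool pointing down it reaches from about 0.325 to 0.85 m from the base axis. Payload 15.5 kg.
Tool frame: the origin (TCP) lies midway between the tips of the shut fingers; the grasp point (between the pads) lies 19 mm behind it; y points along the fingers, x is the direction in which the jaws open and shut, and the axes are right-handed (so a half turn about y gives the same grasp; the last joint's range is limited). The gripper opens to 91 mm and grips with 3 to 60 N. Pads are 32 mm wide; open, the fingers measure 118 mm over their backs; the gripper's body (76 mm by 178 mm) begins 60 mm behind the grasp point.
Start: joints at [-82.133, 28.281, 77.091, -0, 74.628, -5.472], TCP at [0.144, -0.608, 0.189] pointing down, gripper open.
Joint ranges: [-166.48, 166.48], [-47.26, 123.95], [12.59, 153.08], [-70.14, 250.14], [6.76, 159.57], [-176.63, 176.63]. Speed limits (degrees/s): [108.29, 108.29, 147.25, 172.46, 172.46, 172.46].

## Interface

Orientations are given as a 3x3 rotation matrix whose columns are the frame's x, y, z axes.
In Python, from bench import ctrl gives the robot as it stands. The module is installed in compiled form; this text tells all that it offers. Calls block until the motion is done:
- ctrl.goto(position, orientation): joint-space move of the TCP to a pose.
- ctrl.move_l(position, vel=0.15, ori=None, contact_N=None): straight line of the TCP; ori=None keeps the orientation; vel is the mean speed in m/s. With contact_N (N) it stops when the force on the tool has changed by that much, and returns True; else False.
- ctrl.movej(angles): joint-space move.
- ctrl.command_gripper(opening): opening from 0.0 (shut) to 1.0 (fully open); the grip force is fixed at half the most; returns when the fingers have stopped.
- ctrl.sleep(seconds).
- ctrl.ik(position, orientation): joint angles nearest the present ones, or None.
- ctrl.read_camera(name): name is "scene" or "top" or "wrist"; returns the picture (384x512x3 uint8, blue, green, red); there is no depth.
- ctrl.camera_params(name): a dict with "fx", "fy", "cx", "cy" (pixels), "D" ([k1, k2, p1, p2, k3] as OpenCV has them; the pictures are not rectified), "pose" (4x4, takes a point from camera to world coordinates); the wrist camera has in their place "T_tool_cam" (4x4, takes a point from camera to tool coordinates, whose origin is the TCP and whose axes are the tool frame's). Camera axes: x right, y up, looking along -z (the intrinsics and any distortion apply to the point x, -y, -z); pixel columns grow to the right and rows downward; lengths in m; the calibration is good to about 2 mm. A picture is of the moment at which its call begins: read the wrist's pose just before it. camera_params takes no time and is no camera call.
A pose or a line that the arm cannot do raises ctrl.MotionError and nothing moves.
- ctrl.sign_off(): hands the job in, once; it reports no verdict.
Readings, each from a call of its own:
- ctrl.current_t(): time.
- ctrl.current_q(): joint angles.
- ctrl.current_dq(): joint speeds.
- ctrl.current_effort(): joint torques, N m.
- ctrl.current_tool_pos(): TCP position.
- ctrl.current_eef_rot(): TCP orientation.
- ctrl.current_contact_force(): force on the tool from outside, world axes, zero at the start.
- ctrl.current_wrist_torque(): the same for the moment, N m.
- ctrl.current_grip_width(): opening from 0.0 (shut) to 1.0 (fully open).
Only numpy, scipy, OpenCV 4.12 (cv2) and the standard library are available. Lean on these libraries where they do the work, as an engineer would, in place of code of your own. Each camera call takes 0.05 s, during which the arm holds its last target. There are 200 camera calls.

## Task

Lay the oblong test tile on the press's carriage, flat between its two end fences. Then nudge the stiff carriage along by its tall push wall until its pointer stands on the brass clip's mark, to within 3 mm and without running past it. Only then press the pedal right down to its stop, hold it there for half a second, let it come up again, and leave the carriage and all the other things where they stand.

Things in the scene. Friction and masses are not known exactly. Their poses are not given: they have to be found in the camera images.
- press: Fixed tile stamping press; origin on the table under it. Press axes: x from its front (robot side) to its back, y along the track to the left, z up. Base plate x -90..110, y -200..220, 12 high. Scale bar along y at x -78..-62, y -195..115, top z 26. Columns behind the track at x 60..96, y -39..-9 and 69..99; casing at x 50..100, y 100..126, up to z 242.
- head_front (a point): Middle of the lower front edge of the press's grey head (press x -50, y 30, 210 above the table). The head overhangs the left part of the track: press x -50..100, y -40..100, z 210..260. Near its start the carriage is open from above; under the head reach in slanting, from the right or the front. A stamp 24 wide hangs from it at x 0, y 15, lower end at z 87; it goes down with the pedal.
- tile: The oblong fired-clay test tile, 40 (its x) x 64 (its y) x 12 high, about 60 g, loose, flat on the table; origin at the centre of its underside.
- tray_floor (a point): Centre of the top face of the small metal carriage (moves with it), 45 above the table, axes as the press. Face: 36 wide in press x (narrower than the tile, so fingers gripping the tile's 40 mm width pass it), 74 long in y between two end fences: the left one 8 high above the face, the right one is the push wall, 30 high. The tile lies with its length along press y.
- push_face (a point): Point on the right (-y) outer face of the carriage's tall push wall, 15 in front (press -x) of the track's centre line, 58 above the table. The wall is 10 thick, spans press x -40..18, top 75 above the table. Pushing it towards press +y moves the carriage: stiff (about 6 N), stays where it is left, does not coast.
- pointer (a point): Front tip of the carriage's pointer, a dark blade 4 wide and 4 thick pointing to the front from the middle of the carriage's length, at press x -60, 28 above the table. Moves with the carriage.
- mark_line (a point): The mark: the middle of a dark upright fin, 3 wide, on a small brass clip (20 x 14, top 41 above the table) fixed on the scale bar. Axes as the press. The pointer is on the mark when both have the same press y. At the start the mark is 105 to 180 to the left (+y) of the pointer.
- tray (a joint): Carriage travel in m along press +y, 0 (right end) to 0.200 (left end).
- pedal_pad (a point): Centre of the upper face of the black rubber pad (50 x 50) near the front end of the hinged steel pedal at the press's left end, about 75 above the table at rest, then sloping up to the front by 16 degrees. Hinge at the pedal's back, 34 above the table, 108 behind the pad's centre, axis along press y; the pad goes down about 34 to the stop.
- pedal (a joint): Pedal angle in rad: 0 at rest (up), 0.30 down on its stop. A spring returns it; at the pad it takes about 3 N to start and 10 N at the stop.
- disc: Bystander: round fired-clay test piece like the tile's clay, 52 diameter x 12 high; loose; origin at the centre of its underside.
- square: Bystander: square fired-clay test piece, 48 x 48 x 12; loose; origin at the centre of its underside.
- jar: Bystander: small glaze jar with a lid, 56 diameter x 70 high, on the table in front of the press; loose; origin at the centre of its underside.
- flask: Bystander: drinking flask, 68 diameter x 200 high, close behind the track's right part; loose; origin at the centre of its underside.
- vase: Bystander: raw pale vase, 104 at its widest, 170 high, behind the press; loose; origin at the centre of its underside.
- mug: Bystander: fired-clay mug with a handle, 76 diameter x 85 high, behind the pedal; loose; origin at the centre of its underside.
- brush: Bystander: brush lying flat, 160 long along its own x, under 30 high, in front of the press; loose; origin at the centre of its underside (brush: middle of its length or near).
Mind the look-alikes: they are no part of the job. What is shaped like the tile but red is not meant.

How it is judged:
By the outcome, as a careful person would: the job done as asked, in the order asked, and still so for the second after the job is handed in, with the robot touching nothing.
It also fails if it takes over 70 s, if anything falls off the work surface, if the arm or the gripper's body presses on something with over 40 N, if the wrist force passes 120 N, or if a joint passes its speed limit or range.

## Working session

There is one attempt and no reset: what is moved stays moved. The work goes in short steps, each a Python script; the robot and the scene stay as the last script left them, time stands still between calls to the robot, and variables do not carry over. Pictures are saved under pics/ and viewed, about 8 in all and at most 12, crops included, and the job is handed in when it is done.

```bash
mkdir -p pics; ls; python3 - <<'E'
from bench import ctrl
import cv2,numpy as np
np.set_printoptions(precision=4,suppress=True)
for n in("scene","top","wrist"):
    im=ctrl.read_camera(n); cv2.imwrite(f"pics/{n}0.png",im); cv2.imwrite(f"pics/{n}0b.png",cv2.resize(im,(800,600),interpolation=cv2.INTER_CUBIC)); print(n,ctrl.camera_params(n))
print(ctrl.current_t(),ctrl.current_eef_rot())
E
```

```text
pics
scene {'fx': 451.5177866036873, 'fy': 451.5177866036873, 'cx': 250.59817638350586, 'cy': 184.84826568146212, 'D': array([-0.0734,  0.    ,  0.    ,  0.    ,  0.    ]), 'pose': array([[ 0.7058, -0.4777,  0.5232,  1.3446],
       [ 0.7083,  0.4907, -0.5075, -0.7677],
       [-0.0143,  0.7287,  0.6847,  1.1687],
       [ 0.    ,  0.    ,  0.    ,  1.    ]])}
top {'fx': 428.0299679585403, 'fy': 428.0299679585403, 'cx': 266.27637532984164, 'cy': 191.19065939496528, 'D': array([-0.0225,  0.    ,  0.    ,  0.    ,  0.    ]), 'pose': array([[-0.0245,  0.9923, -0.1217,  0.4242],
       [-0.9993, -0.021 ,  0.0294, -0.0199],
       [ 0.0266,  0.1223,  0.9921,  1.2595],
       [ 0.    ,  0.    ,  0.    ,  1.    ]])}
wrist {'fx': 297.9788432819198, 'fy': 297.9788432819198, 'cx': 255.42588766282054, 'cy': 191.39593382255381, 'D': array([0.0052, 0.    , 0.    , 0.    , 0.    ]), 'T_tool_cam': array([[ 1.    ,  0.0007,  0.0005,  0.0003],
       [ 0.0003,  0.2504, -0.9682, -0.195 ],
       [-0.0008,  0.9682,  0.2504,  0.071 ],
       [ 0.    ,  0.    ,  0.    ,  1.    ]])}
0.15 [[ 0.2307 -0.0001  0.973 ]
 [-0.973   0.0009  0.2307]
 [-0.0009 -1.      0.0001]]
```

View pics/top0b.png

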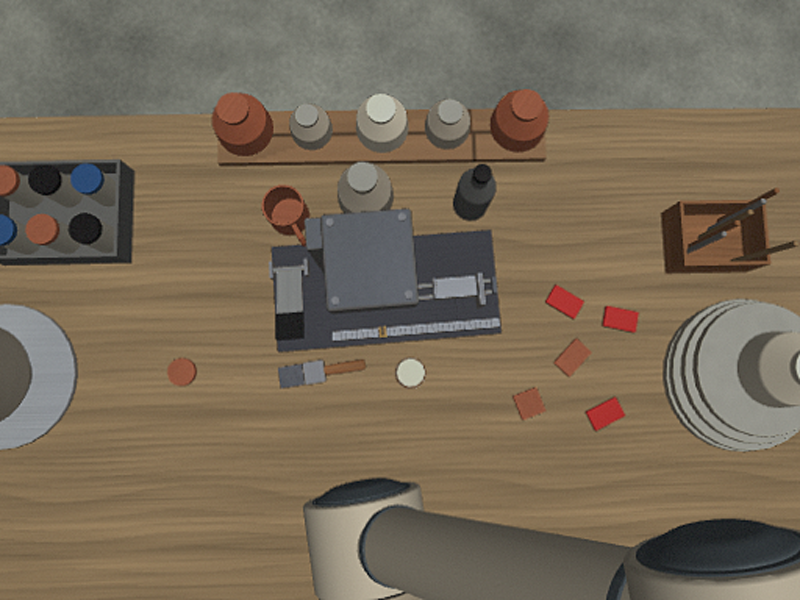

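View pics/scene0b.png

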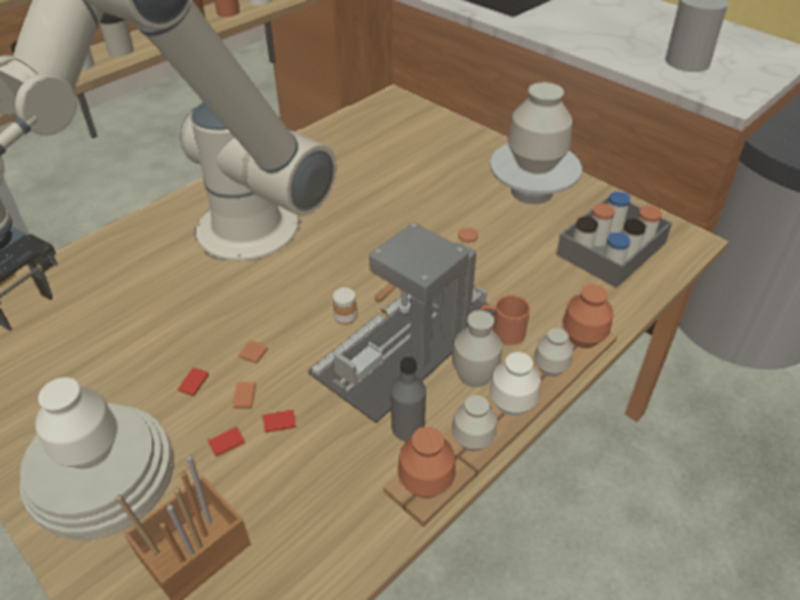

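The top picture shows these candidates for the tile, as pixels in the 800x600 view: clay oblong (572,357), clay square (528,403), clay disc (181,372), and red oblongs at (565,301), (620,319) and (605,413). I choose (572,357). I'll now measure it and the press, and check both in a close crop.

```bash
cat > h.py <<'E'
from bench import ctrl
import cv2,numpy as np
np.set_printoptions(precision=4,suppress=True)
def cam(n,pose=None):
    p=ctrl.camera_params(n)
    K=np.array([[p['fx'],0,p['cx']],[0,p['fy'],p['cy']],[0,0,1]])
    if n=="wrist":
        T=np.eye(4);T[:3,:3]=ctrl.current_eef_rot();T[:3,3]=ctrl.current_tool_pos();T=T@p['T_tool_cam']
    else:T=p['pose']
    return K,np.array(p['D']),np.array(T)
def rays(c,px):
    K,D,T=c
    u=cv2.undistortPoints(np.array(px,float).reshape(-1,1,2),K,D).reshape(-1,2)
    d=np.c_[u[:,0],-u[:,1],-np.ones(len(u))]@T[:3,:3].T
    return T[:3,3],d
def onz(c,px,z):
    o,d=rays(c,px); return o+d*((z-o[2])/d[:,2])[:,None]
def proj(c,P):
    K,D,T=c
    q=(np.atleast_2d(P)-T[:3,3])@T[:3,:3]; q=q*[1,-1,-1]
    return cv2.projectPoints(q,np.zeros(3),np.zeros(3),K,D)[0].reshape(-1,2)
def snap(n,name):
    c=cam(n); im=ctrl.read_camera(n); cv2.imwrite(f"pics/{name}.png",im); np.savez(f"pics/{name}.npz",K=c[0],D=c[1],T=c[2]); return c,im
def load(name):
    z=np.load(f"pics/{name}.npz");return (z['K'],z['D'],z['T']),cv2.imread(f"pics/{name}.png")
E
python3 - <<'E'
from h import *
c=cam("top"); im=cv2.imread("pics/top0.png")
hsv=cv2.cvtColor(im,cv2.COLOR_BGR2HSV)
for x,y in [(572,357),(528,403),(565,301)]: print(hsv[int(y*.64),int(x*.64)])
m=((hsv[...,0]<10)&(hsv[...,1]>110)).astype(np.uint8)*255
for k in cv2.findContours(m,0,2)[0]:
    if cv2.contourArea(k)<60: continue
    r=cv2.minAreaRect(k); b=onz(c,cv2.boxPoints(r),.012); ctr=b.mean(0)
    print(np.array(r[0])/.64,ctr,np.linalg.norm(b[1]-b[0]),np.linalg.norm(b[2]-b[1]),hsv[int(r[0][1]),int(r[0][0])])
# press plate: dark mask
P=np.array([(278,350),(502,332),(491,231)])*.64
print(onz(c,P,.012)); w=onz(c,P,.012); print(np.linalg.norm(w[1]-w[0]),np.linalg.norm(w[2]-w[1]))
a=cv2.resize(im[135:235,165:325],None,fx=5,fy=5,interpolation=cv2.INTER_CUBIC)[:, :800]
cv2.imwrite("pics/cropP.png",a)
cv2.imwrite("pics/cropT.png",cv2.resize(im[180:280,320:420],(500,500),interpolation=cv2.INTER_CUBIC))
E
```

```text
[  8 136 146]
[  9 140 138]
[  1 184 175]
[605.0001 413.1251] [ 0.3556 -0.4031  0.012 ] 0.06361319967703456 0.04089143304444411 [  1 181 172]
[528.4213 402.6939] [ 0.3786 -0.2606  0.012 ] 0.04628085024802684 0.04570584918122321 [  8 139 143]
[182.0312 371.875 ] [0.4506 0.3779 0.012 ] 0.0489073875051088 0.045885082196390224 [  9 140 144]
[571.875  357.0313] [ 0.461  -0.3463  0.012 ] 0.061140956045220206 0.03902581491749742 [  8 136 146]
[619.7716 318.3293] [ 0.5317 -0.4416  0.012 ] 0.04109329745103091 0.06541230678741494 [  0 184 169]
[564.2922 300.9191] [ 0.5672 -0.3374  0.012 ] 0.04095367456845398 0.06520794931508621 [  1 184 175]
[ 41.4062 228.9063] [0.7253 0.648  0.012 ] 0.05725727457478268 0.06123997154882942 [  9 138 142]
[289.2188 214.5313] [0.744  0.1805 0.012 ] 0.07686220266797662 0.12386030656298187 [  9 140 146]
[  9.375  179.6875] [0.8226 0.7137 0.012 ] 0.03593007321669385 0.05551324877609464 [  9 145 139]
[241.4063 122.6562] [0.9281 0.2728 0.012 ] 0.1063635534295398 0.1325825946256909 [  9 140  51]
[519.2188 119.375 ] [ 0.927  -0.2676  0.012 ] 0.13106062196902973 0.1046517806177178 [  9 138  59]
[[ 0.4869  0.2015  0.012 ]
 [ 0.511  -0.2166  0.012 ]
 [ 0.7045 -0.2033  0.012 ]]
0.41875787712323354 0.19404697574661295
```

View pics/cropP.png

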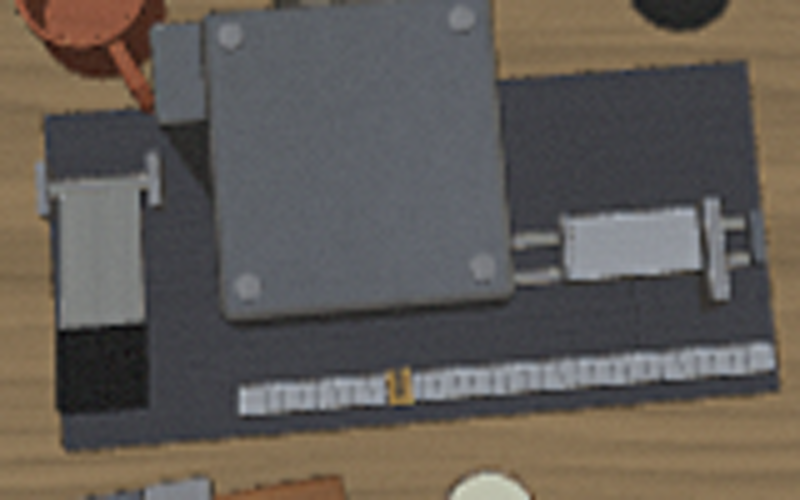

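View pics/cropT.png

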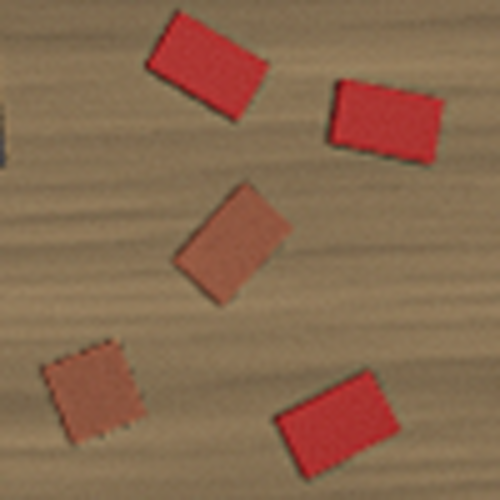

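The crops settle the choice: the tile is the brown-clay oblong at the centre of the tile crop, with the red oblongs and the brown square beside it. In the press crop I see the carriage face (565–700, 210–280), push wall (714, 200–298), brass clip (400,385), bar ends (238,401) and (775,357), and pad (105,370). Next I fit the press pose and look at the tile from close by.

```bash
cat >> h.py <<'E'
def Rz(a): return np.array([[np.cos(a),-np.sin(a),0],[np.sin(a),np.cos(a),0],[0,0,1]])
def down(zdir): # tool down with tool z along horizontal world dir
    z=np.array([zdir[0],zdir[1],0.]);z/=np.linalg.norm(z);y=np.array([0,0,-1.]);return np.c_[np.cross(y,z),y,z]
def fit(c,px,loc):
    from scipy.optimize import least_squares
    px=np.array(px,float);loc=np.array(loc,float)
    f=lambda p:(proj(c,loc@Rz(p[2]).T+[p[0],p[1],0])-px).ravel()
    s=least_squares(f,[.6,0,-.06]);return s.x,f(s.x).reshape(-1,2)
E
python3 - <<'E'
from h import *
c=cam("top")
f=lambda P:np.array(P,float)/5+[165,135]-.4
px=f([(65,451),(778,391),(747,62),(238,401),(775,357)])
loc=np.array([(-90,220,12),(-90,-200,12),(110,-200,12),(-70,115,26),(-70,-195,26)])/1000
p,r=fit(c,px,loc); print("press",p,np.degrees(p[2]),"\n",r)
R=Rz(p[2]);o=np.array([p[0],p[1],0]); np.save("press.npy",p)
L=lambda P,z:(onz(c,f(P),z)-o)@R
print("face",L([(563,215),(700,208),(700,272),(567,282)],.045)); print("wall top",L([(704,198),(718,198),(728,298),(714,300)],.075))
print("clip",L([(400,385)],.041),"pad",L([(60,328),(145,325),(148,408),(58,412)],.075))
im=cv2.imread("pics/top0.png");hsv=cv2.cvtColor(im,cv2.COLOR_BGR2HSV)
m=((hsv[...,0]<10)&(hsv[...,1]>110)).astype(np.uint8)*255; m[:215]=0;m[245:]=0;m[:,:345]=0;m[:,390:]=0
k=max(cv2.findContours(m,0,2)[0],key=cv2.contourArea); b=onz(c,cv2.boxPoints(cv2.minAreaRect(k)),.012);print(b)
e=[b[1]-b[0],b[2]-b[1]];l=max(e,key=np.linalg.norm); l/=np.linalg.norm(l); t=b.mean(0)
if l@R[:,1]>0:l=-l
Rt=down(l); print(t,l); 
q=ctrl.ik([t[0],t[1],.12],Rt); q2=ctrl.ik([t[0],t[1],.12],down(-l)); print(q,q2)
face=o+R@[0,-.115,0]; print(face,ctrl.ik(face+[0,0,.1],down(-R[:,1])))
ctrl.goto([t[0],t[1],.12],Rt)
ctrl.sleep(.2)
cw,im=snap("wrist","w1"); cv2.imwrite("pics/w1b.png",cv2.resize(im,(800,600)))
print(ctrl.current_t())
E
```

```text
press [ 0.5871 -0.0103  0.0593] 3.3959947050924337 
 [[-0.5652  0.1403]
 [ 0.6436  0.3172]
 [ 0.2161 -0.5441]
 [ 0.1274 -0.0115]
 [-0.4037  0.0561]]
face [[ 0.0201 -0.0793  0.045 ]
 [ 0.0179 -0.1584  0.045 ]
 [-0.0191 -0.1549  0.045 ]
 [-0.0188 -0.0783  0.045 ]]
wall top [[ 0.0189 -0.1573  0.075 ]
 [ 0.0182 -0.1652  0.075 ]
 [-0.0386 -0.1654  0.075 ]
 [-0.039  -0.1574  0.075 ]]
clip [[-0.0695  0.0216  0.041 ]] pad [[-0.0253  0.2061  0.075 ]
 [-0.0274  0.1592  0.075 ]
 [-0.0735  0.1604  0.075 ]
 [-0.0717  0.2099  0.075 ]]
[[ 0.4546 -0.3105  0.012 ]
 [ 0.4959 -0.3555  0.012 ]
 [ 0.4674 -0.3822  0.012 ]
 [ 0.4263 -0.3371  0.012 ]]
[ 0.461  -0.3463  0.012 ] [ 0.6766 -0.7363  0.    ]
[-42.8468  28.7756  88.7775  -0.      62.4469  94.5716] [-42.8468  28.7756  88.7775  -0.      62.4469 -85.4284]
[ 0.5939 -0.1251  0.    ] [-17.526   32.3128  85.4968  -0.      62.1904 159.078 ]
2.0
```

View pics/w1b.png

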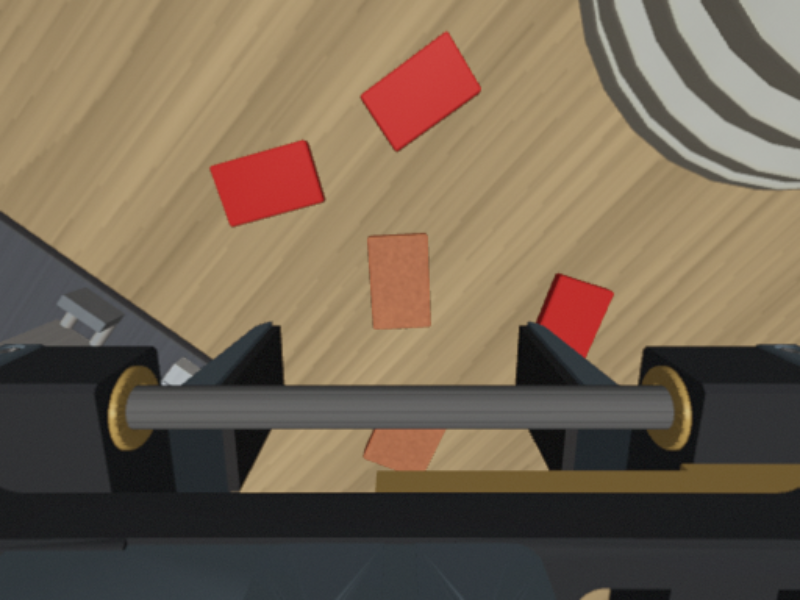

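The tile lies mid-picture at (400,281). I'll refine its position, grasp it, lift it, and look at the carriage from above.

```bash
python3 - <<'E'
from h import *
c,im=load("w1");hsv=cv2.cvtColor(im,cv2.COLOR_BGR2HSV)
m=((hsv[...,0]<14)&(hsv[...,0]>4)&(hsv[...,1]>90)).astype(np.uint8)*255; m[:135]=0;m[225:]=0;m[:,:210]=0;m[:,300:]=0
k=max(cv2.findContours(m,0,2)[0],key=cv2.contourArea); b=onz(c,cv2.boxPoints(cv2.minAreaRect(k)),.012)
e=[b[1]-b[0],b[2]-b[1]];print([np.linalg.norm(x) for x in e]);l=max(e,key=np.linalg.norm);l/=np.linalg.norm(l);t=b.mean(0)
if l@[0.68,-.73,0]<0:l=-l
print(t,l)
R=down(l)
ctrl.command_gripper(.7)
ctrl.move_l([t[0],t[1],.03],.12,ori=R)
hit=ctrl.move_l([t[0],t[1],.003],.05,contact_N=8); print(hit,ctrl.current_tool_pos())
ctrl.command_gripper(0.3); print("w",ctrl.current_grip_width()*91)
ctrl.move_l([t[0],t[1],.22],.2); print("w",ctrl.current_grip_width()*91,ctrl.current_contact_force())
p=np.load("press.npy");P=Rz(p[2]);o=np.array([p[0],p[1],0])
g=o+P@[0,-.105,.22]
ctrl.goto(g,down(-P[:,1])); ctrl.sleep(.2)
c,im=snap("wrist","w2"); cv2.imwrite("pics/w2b.png",cv2.resize(im,(800,600)))
print(ctrl.current_t(),ctrl.current_tool_pos(),g)
E
```

```text
[np.float64(0.0389817816918207), np.float64(0.06407849986936039)]
[ 0.4643 -0.3496  0.012 ] [ 0.722  -0.6919 -0.    ]
False [ 0.4643 -0.3496  0.0029]
w 27.214614365209655
w 27.556346663887968 [ 0.7728  0.0249 -0.1563]
7.5417 [ 0.5931 -0.1158  0.22  ] [ 0.5933 -0.1151  0.22  ]
```

View pics/w2b.png

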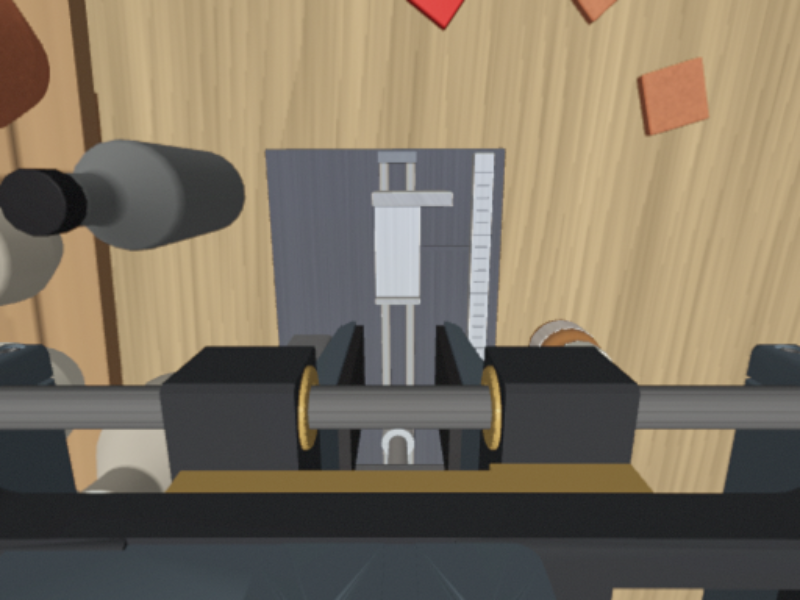

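The close look at the carriage shows the fingers empty, so the grasp failed. A brown patch at (595,8) suggests the tile is near its old place. I'll measure it again, and use this good view to refine the press and carriage.

```bash
python3 - <<'E'
from h import *
c,im=snap("top","t2"); hsv=cv2.cvtColor(im,cv2.COLOR_BGR2HSV)
m=((hsv[...,0]<14)&(hsv[...,0]>4)&(hsv[...,1]>110)).astype(np.uint8)*255; m[:200]=0
for k in cv2.findContours(m,0,2)[0]:
    if cv2.contourArea(k)<60: continue
    r=cv2.minAreaRect(k); b=onz(c,cv2.boxPoints(r),.012); print(np.array(r[0]),b.mean(0),np.linalg.norm(b[1]-b[0]),np.linalg.norm(b[2]-b[1]));
c,_=load("w2"); s=lambda P:np.array(P,float)*.64-.2
px=s([(266,150),(505,150),(483,153)]); loc=np.array([(110,-200,12),(-90,-200,12),(-70,-195,26)])/1000
p,r=fit(c,px,loc);print(p,np.load("press.npy"),r.ravel())
R=Rz(p[2]);o=np.array([p[0],p[1],0]);L=lambda P,z:(onz(c,s(P),z)-o)@R
print("wall",L([(371,192),(371,206),(453,206),(453,192)],.075)); print("face",L([(375,207),(420,207),(375,298),(420,298)],.045),"ptr",L([(470,246)],.030))
q=np.load("press.npy");R=Rz(q[2]);o=np.array([q[0],q[1],0]);print("with top press");print(L([(266,150),(505,150)],.012),L([(371,192),(371,206),(453,206),(453,192)],.075),L([(470,246)],.030))
E
```

```text
[343.7514 259.3081] [ 0.3737 -0.2767  0.012 ] 0.06114515070295002 0.029921373614868817
[220.2572 234.422 ] [0.454  0.0794 0.012 ] 0.07394772388446846 0.01846085625183424
[116.  237.5] [0.4521 0.3794 0.012 ] 0.05179814695376048 0.04876595090495876
[366.1552 228.1379] [ 0.4621 -0.3469  0.012 ] 0.06532943721426154 0.04081575619552706
[ 0.5889 -0.01    0.0626] [ 0.5871 -0.0103  0.0593] [-1.6224  0.008   0.6391 -0.7598  0.9526  0.9177]
wall [[ 0.0183 -0.1675  0.075 ]
 [ 0.0185 -0.1577  0.075 ]
 [-0.0403 -0.1575  0.075 ]
 [-0.0401 -0.1672  0.075 ]]
face [[ 0.0172 -0.1553  0.045 ]
 [-0.018  -0.1551  0.045 ]
 [ 0.0185 -0.082   0.045 ]
 [-0.0184 -0.0818  0.045 ]] ptr [[-0.0603 -0.1223  0.03  ]]
with top press
[[ 0.1104 -0.1995  0.012 ]
 [-0.0868 -0.1992  0.012 ]] [[ 0.0206 -0.1673  0.075 ]
 [ 0.0208 -0.1575  0.075 ]
 [-0.038  -0.1575  0.075 ]
 [-0.0377 -0.1672  0.075 ]] [[-0.0581 -0.1224  0.03  ]]
```

The tile hasn't moved, so either the part-shut command didn't grip or the fingers passed over it. I'll retry with a full close and look right after a small lift.

```bash
python3 - <<'E'
from h import *
l=np.array([.722,-.692,0])
ctrl.goto([.463,-.348,.12],down(l)); ctrl.command_gripper(.7); ctrl.sleep(.1)
c,im=snap("wrist","w3");hsv=cv2.cvtColor(im,cv2.COLOR_BGR2HSV)
m=((hsv[...,0]<14)&(hsv[...,0]>4)&(hsv[...,1]>90)).astype(np.uint8)*255; m[:135]=0;m[225:]=0;m[:,:210]=0;m[:,300:]=0
k=max(cv2.findContours(m,0,2)[0],key=cv2.contourArea); b=onz(c,cv2.boxPoints(cv2.minAreaRect(k)),.012)
e=[b[1]-b[0],b[2]-b[1]];print([np.linalg.norm(x) for x in e]);l=max(e,key=np.linalg.norm);l/=np.linalg.norm(l);t=b.mean(0)
if l@[0.68,-.73,0]<0:l=-l
print(t,l)
ctrl.move_l([t[0],t[1],.03],.12,ori=down(l))
hit=ctrl.move_l([t[0],t[1],.003],.05,contact_N=8); print(hit,ctrl.current_tool_pos())
for w in(.5,.42,.35,0): ctrl.command_gripper(w); print("w",ctrl.current_grip_width()*91,ctrl.current_contact_force())
ctrl.move_l([t[0],t[1],.06],.1); print("w",ctrl.current_grip_width()*91,ctrl.current_contact_force())
c,im=snap("wrist","w4"); cv2.imwrite("pics/w4b.png",cv2.resize(im,(640,480)))
print(ctrl.current_t())
E
```

```text
[np.float64(0.03859483104071251), np.float64(0.06297920875291173)]
[ 0.4639 -0.3505  0.012 ] [ 0.7332 -0.68   -0.    ]
False [ 0.4639 -0.3505  0.0029]
w 45.69151085228964 [-0.5806  1.2951  0.2596]
w 38.150546393122134 [ 0.5561 -0.18   -0.1657]
w 31.420000210114015 [-0.388   0.3798  0.3335]
w 0.816367454719552 [-0.0661  0.1204  0.5062]
w 0.212718929806217 [ 0.0384 -0.1     0.2428]
13.75
```

View pics/w4b.png

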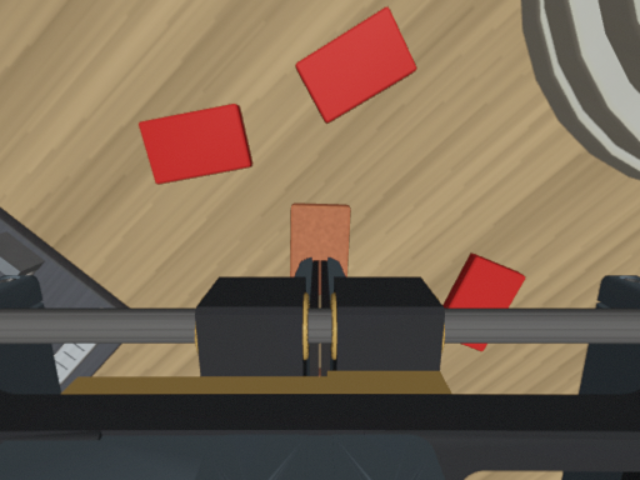

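The fingers shut over the tile without touching it, and the tile is still in place. I'll check where the TCP projects compared with the seen fingertips.

```bash
python3 - <<'E'
from h import *
c,im=load("w4")
p=ctrl.current_tool_pos();R=ctrl.current_eef_rot();print(p,R)
for dy in(.0,-.01,-.019,-.03):
    for dz in(-.016,0,.016): print(dy,dz,proj(c,p+R@[0,dy,dz])/.8)
print("tile",proj(c,np.array([.4639,-.3505,.012])+np.array([[.032],[-.032],[0]])*R[:,2])/.8)
a=im[150:260,200:312]; cv2.imwrite("pics/w4c.png",cv2.resize(a,None,fx=5,fy=5,interpolation=cv2.INTER_CUBIC))
E
```

```text
[ 0.4636 -0.3501  0.0594] [[-0.68   -0.0008  0.7332]
 [-0.7332  0.0007 -0.68  ]
 [-0.     -1.     -0.0011]]
0.0 -0.016 [[320.2384 301.837 ]]
0.0 0 [[320.2346 275.1529]]
0.0 0.016 [[320.2307 247.4231]]
-0.01 -0.016 [[320.2861 309.4775]]
-0.01 0 [[320.2831 281.636 ]]
-0.01 0.016 [[320.2801 252.65  ]]
-0.019 -0.016 [[320.3332 317.0119]]
-0.019 0 [[320.331  288.0405]]
-0.019 0.016 [[320.3288 257.8233]]
-0.03 -0.016 [[320.3969 327.2027]]
-0.03 0 [[320.396  296.7212]]
-0.03 0.016 [[320.3951 264.8505]]
tile [[320.1408 203.6341]
 [320.1585 294.3773]
 [320.1499 250.4394]]
```

View pics/w4c.png

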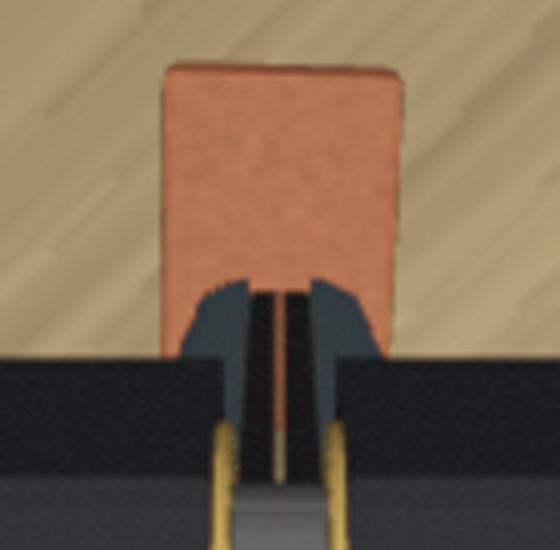

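The seen fingertip edge (crop row 280) sits about 10 px short of where the nominal tip should be, so the real tips look shorter than the TCP says. I'll find the true tip height by touching down open around the tile, then close.

```bash
python3 - <<'E'
from h import *
l=np.array([.7332,-.68,0]); t=[.4637,-.3500]
ctrl.command_gripper(.65)
ctrl.move_l([t[0],t[1],.006],.12,ori=down(l))
hit=ctrl.move_l([t[0],t[1],-.02],.02,contact_N=4); z=ctrl.current_tool_pos()[2]; print(hit,z,ctrl.current_contact_force())
if hit:
    ctrl.move_l([t[0],t[1],z+.003],.02)
    ctrl.command_gripper(0); print("w",ctrl.current_grip_width()*91,ctrl.current_contact_force(),ctrl.current_tool_pos())
    ctrl.move_l([t[0],t[1],.09],.12); print("w",ctrl.current_grip_width()*91,ctrl.current_contact_force())
    c,im=snap("wrist","w5")
print(ctrl.current_t())
E
```

```text
False -0.019871053345498275 [-0.5182 -0.4797  0.6594]
16.7917
```

```bash
python3 - <<'E'
from h import *
t=[.4637,-.3500]
hit=ctrl.move_l([t[0],t[1],-.05],.02,contact_N=4); z=ctrl.current_tool_pos()[2]; print(hit,z,ctrl.current_contact_force())
if hit:
    ctrl.move_l([t[0],t[1],z+.003],.02)
    ctrl.command_gripper(0); print("w",ctrl.current_grip_width()*91,ctrl.current_contact_force(),ctrl.current_tool_pos())
    ctrl.move_l([t[0],t[1],.09],.12); print("w",ctrl.current_grip_width()*91,ctrl.current_contact_force())
    c,im=snap("wrist","w5")
    a=im[150:260,156:356]; cv2.imwrite("pics/w5c.png",cv2.resize(a,None,fx=4,fy=4,interpolation=cv2.INTER_CUBIC))
print(ctrl.current_t())
E
```

```text
True -0.024423836845973254 [-2.1075  0.2498  8.7557]
w 39.88704803280016 [-0.5407 -0.328  -0.415 ] [ 0.4636 -0.3499 -0.0215]
w 39.767267516001965 [-0.4734  0.0054 -0.5501]
19.2
```

The width reads 39.8 mm, so the tile is held. The real tips sit about 24 mm behind the stated TCP when open, and I'll allow for that. Now I place the tile, using the same camera for tile and carriage so its bias cancels.

```bash
python3 - <<'E'
from h import *
c,_=load("w2"); s=lambda P:np.array(P,float)*.64-.2
F=onz(c,s([(375,207),(420,207),(375,298),(420,298)]),.045); f=F.mean(0)
print("face",f,"flask edge",onz(c,s([(243,190)]),.03))
yaw=.061; R=Rz(yaw); d=(F[2]+F[3]-F[0]-F[1]);print("yaw face",np.arctan2(-d[0],d[1]))
T=down(-R[:,1])
ctrl.goto([f[0],f[1],.13],T); ctrl.move_l([f[0],f[1],.04],.12)
hit=ctrl.move_l([f[0],f[1],.012],.02,contact_N=3); z=ctrl.current_tool_pos()[2]; print(hit,z,"w",ctrl.current_grip_width()*91)
if hit:
    ctrl.command_gripper(.55); ctrl.move_l([f[0],f[1],.14],.2)
    ctrl.move_l([f[0],f[1],.22],.3); ctrl.sleep(.1)
    c,im=snap("wrist","w6"); cv2.imwrite("pics/w6c.png",cv2.resize(im[60:240,130:380],None,fx=3,fy=3,interpolation=cv2.INTER_CUBIC))
print(ctrl.current_t())
E
```

```text
face [ 0.5961 -0.1284  0.045 ] flask edge [[ 0.723  -0.1703  0.03  ]]
yaw face 0.05669389817312723
True 0.023048069545338667 w 40.10223747465316
23.8
```

View pics/w6c.png

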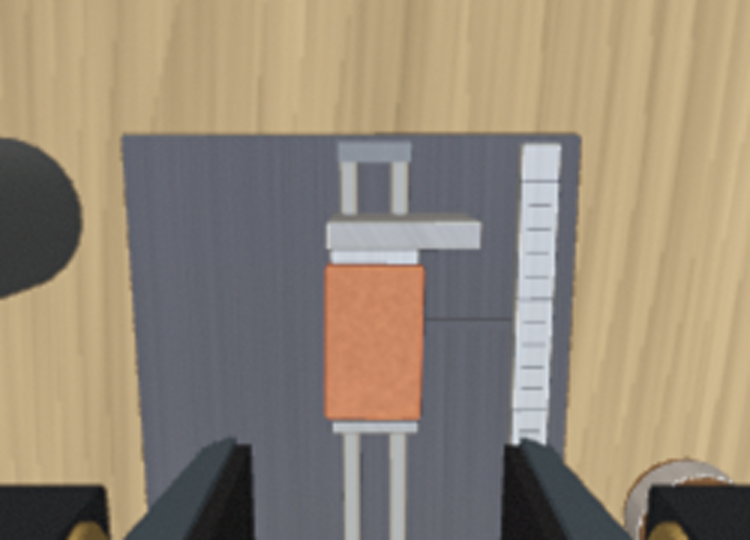

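The tile lies flat between the fences: contact came at TCP z 23.0 mm against 23.5 expected, tile end at crop row 418, left fence at 420–432, push wall at 220–248. Next I plan the slanted push from the right and check IK.

```bash
cat >> h.py <<'E'
PR=np.array([.588,-.0102,.060]); RP=Rz(PR[2]); OP=np.array([PR[0],PR[1],0])
W=lambda v:OP+RP@np.array(v,float)
Lp=lambda w:(np.asarray(w)-OP)@RP
def slant(az,el):
    a,e=np.radians([az,el]); d=np.array([np.sin(a)*np.cos(e),np.cos(a)*np.cos(e),-np.sin(e)])
    z=np.array([np.sin(a)*np.sin(e),np.cos(a)*np.sin(e),np.cos(e)])
    return RP@np.c_[np.cross(d,z),d,z], d
E
python3 - <<'E'
from h import *
c,im=load("w6")
# pointer in w6 : crop (470,319)->full ; refine row by darkest line
g=cv2.cvtColor(im,cv2.COLOR_BGR2GRAY)[155:178,275:298].mean(1); r=155+np.argmin(g); print(g.round(0),r)
for nm in("w6",): print("ptr",Lp(onz(c,[(298,r)],.030)), "plate R", Lp(onz(c,[(130+124/3,60+135/3),(130+580/3,60+134/3)],.012)), "wall outer top", Lp(onz(c,[(130+328/3,60+222/3),(130+480/3,60+222/3)],.075)))
print(ctrl.current_q())
for az in(0,15,30):
  for el in(30,38,45):
    R,d=slant(az,el); out=[]
    for tip in([-.015,-.20,.048],[-.015,-.02,.048],):
        q=ctrl.ik(W(np.array(tip)+.02*d),R); out.append(None if q is None else np.round(q,0))
    q=ctrl.ik(W(np.array([-.015,-.20,.048])+.02*d-.12*d+[0,0,.1]),R); out.append(None if q is None else np.round(q,0))
    print(az,el,out)
E
```

```text
[101. 100. 100. 101. 101. 100. 100. 100. 100. 101.  98.  87. 101. 102.
 102. 100. 101. 100. 101. 101. 100. 100. 100.] 166
ptr [[-0.0553 -0.1232  0.03  ]] plate R [[ 0.1086 -0.1998  0.012 ]
 [-0.0878 -0.2003  0.012 ]] wall outer top [[ 0.0182 -0.167   0.075 ]
 [-0.0383 -0.167   0.075 ]]
[-17.7631  25.6388  77.0066  -0.0021  77.6068 158.7458]
0 30 [array([-45.,  63.,  59.,  37., 107., -54.]), array([-35.,  57.,  79.,  43.,  91., -57.]), array([-50.,  59.,  41.,  41., 127., -42.])]
0 38 [array([-44.,  58.,  63.,  33., 100., -54.]), array([-33.,  52.,  82.,  40.,  85., -55.]), array([-48.,  53.,  45.,  35., 121., -44.])]
0 45 [array([-42.,  55.,  66.,  30.,  94., -53.]), array([-31.,  49.,  84.,  36.,  79., -52.]), array([-46.,  49.,  49.,  31., 116., -44.])]
15 30 [array([-49.,  59.,  71.,  44.,  95., -52.]), array([-39.,  54.,  91.,  52.,  80., -58.]), array([-55.,  52.,  58.,  43., 113., -42.])]
15 38 [array([-47.,  55.,  74.,  40.,  89., -51.]), array([-36.,  50.,  92.,  48.,  74., -54.]), array([-53.,  47.,  60.,  39., 109., -41.])]
15 45 [array([-45.,  52.,  76.,  36.,  83., -48.]), array([-34.,  46.,  93.,  45.,  69., -50.]), array([-51.,  43.,  62.,  34., 105., -39.])]
30 30 [array([-53.,  56.,  83.,  52.,  83., -53.]), array([-42.,  52., 102.,  63.,  69., -63.]), array([-60.,  45.,  74.,  47., 100., -42.])]
30 38 [array([-50.,  52.,  85.,  48.,  77., -50.]), array([-39.,  47., 103.,  60.,  63., -57.]), array([-58.,  40.,  75.,  43.,  96., -39.])]
30 45 [array([-48.,  48.,  86.,  44.,  72., -45.]), array([-36.,  44., 103.,  56.,  58., -50.]), array([-55.,  36.,  75.,  39.,  93., -35.])]
```

```bash
python3 - <<'E'
from h import *
R,d=slant(15,38); dy=RP[:,1]
ctrl.command_gripper(0)
pre=np.array([-.015,-.205,.048])+.02*d
ctrl.goto(W(pre-.12*d+[0,0,.1]),R)
ctrl.move_l(W(pre),.15)
hit=ctrl.move_l(W(pre)+dy*.06,.03,contact_N=2.5); p=ctrl.current_tool_pos(); print(hit,Lp(p),"tip nominal",Lp(p)-.02*d,ctrl.current_contact_force(),ctrl.current_t())
if hit:
    f=[]
    ctrl.move_l(p+dy*.115,.06); print(Lp(ctrl.current_tool_pos()),RP.T@ctrl.current_contact_force())
    ctrl.sleep(.1)
    c,im=snap("wrist","w7"); cv2.imwrite("pics/w7b.png",cv2.resize(im,(800,600)))
print(ctrl.current_t())
E
```

```text
True [-0.011  -0.159   0.0354] tip nominal [-0.015  -0.1743  0.0478] [-0.0341 -1.6514  1.046 ] 30.2583
[-0.011  -0.0445  0.0353] [-2.4023 -5.2946  2.3234]
32.4833
```

View pics/w7b.png

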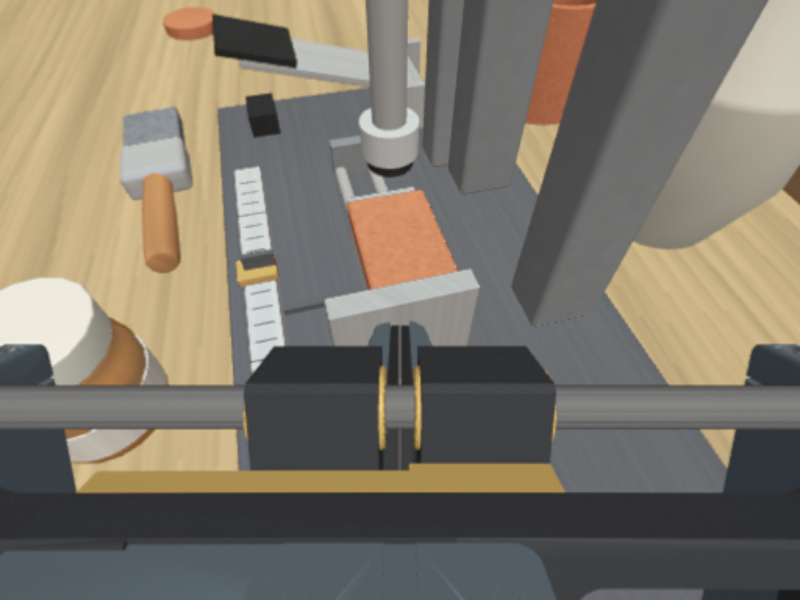

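Very good view: pointer tip about (287,312), dark fin on the brass clip about (259,260), and the tile is lying in the carriage. I'll enlarge that spot to measure the remaining gap.

```bash
python3 - <<'E'
from h import *
c,im=load("w7"); cv2.imwrite("pics/w7c.png",cv2.resize(im[150:215,140:220],None,fx=9,fy=9,interpolation=cv2.INTER_CUBIC))
s=lambda P:np.array(P,float)*.64-.2
print("ptr",Lp(onz(c,s([(287,312)]),.030)),"fin",Lp(onz(c,s([(259,254)]),.041)),"wall top outer",Lp(onz(c,s([(328,300),(478,273)]),.075)))
# scale/orientation: predicted pixels of clip-height points at x -70
for y in(.0,.01,.02,.03): print(y,[ (proj(c,W([-.07,y,z]))-[140,150]).ravel()*9 for z in(.041,.033,.026)], (proj(c,W([-.06,y-.03,.03]))-[140,150]).ravel()*9)
E
```

```text
ptr [[-0.0568 -0.0111  0.03  ]] fin [[-0.0649  0.0197  0.041 ]] wall top outer [[-0.0371 -0.0446  0.075 ]
 [ 0.0207 -0.0467  0.075 ]]
0.0 [array([186.7666, 294.1063]), array([210.8963, 354.371 ]), array([230.916 , 404.3803])] [378.8825 641.5825]
0.01 [array([178.0048, 204.7124]), array([201.7683, 265.9033]), array([221.5104, 316.7488])] [364.6669 539.7813]
0.02 [array([169.6801, 119.8721]), array([193.0842, 181.8231]), array([212.5523, 233.3652])] [351.1912 443.3492]
0.03 [array([161.7606,  39.2436]), array([184.8123, 101.8095]), array([204.0102, 153.9256])] [338.3986 351.8687]
```

View pics/w7c.png

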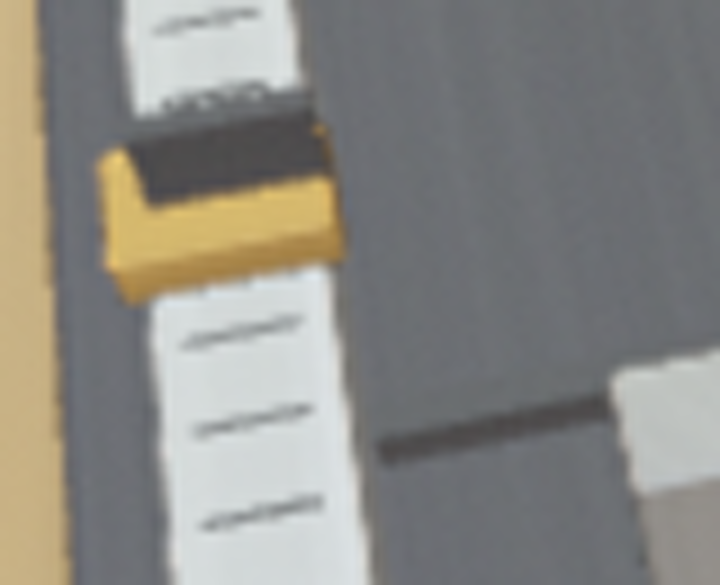

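Enlarged, the fin's top centre is at about (225,122) and the pointer tip at (386,452). Rays give a gap of about 30.4 mm, and the 10 mm scale ticks agree (about 29.7 mm). I push 26.5 mm and measure again.

```bash
python3 - <<'E'
from h import *
dy=RP[:,1]; p=ctrl.current_tool_pos()
ctrl.move_l(p+dy*.0265,.05); ctrl.sleep(.1); q=ctrl.current_tool_pos();print(Lp(p),Lp(q),RP.T@ctrl.current_contact_force())
c,im=snap("wrist","w8"); 
u=proj(c,W([-.0625,.015,.035]))[0].round().astype(int); x0,y0=u-[35,28]; print(x0,y0)
cv2.imwrite("pics/w8c.png",cv2.resize(im[y0:y0+58,x0:x0+80],None,fx=10,fy=10,interpolation=cv2.INTER_CUBIC))
print(ctrl.current_t())
E
```

```text
[-0.011  -0.0445  0.0353] [-0.011  -0.0181  0.0352] [-0.249  -1.601   0.4671]
139 169
33.3083
```

View pics/w8c.png

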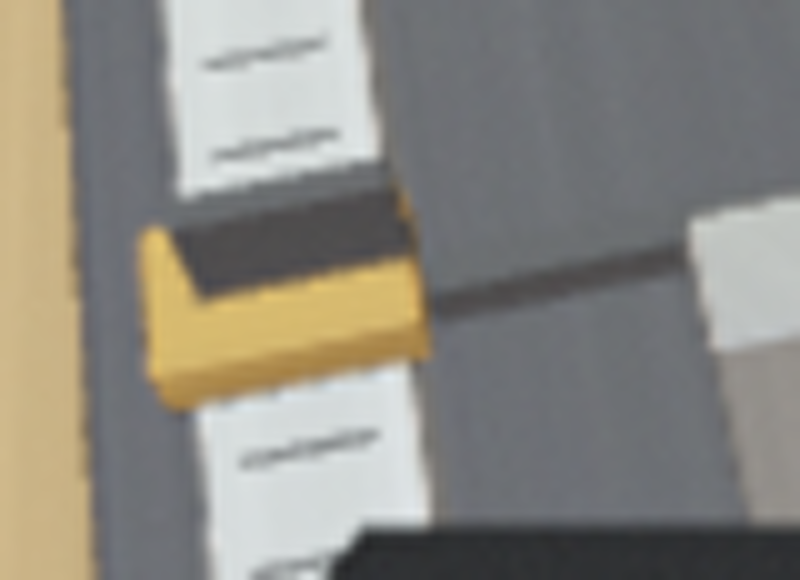

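The fin's top face is the grey strip (centre about (285,193)). The dark strip at (435–690, 303–255) is only the pointer blade's near side face, because its top is grey too. So the pointer's middle is 2 mm further left than that upper edge. I'll measure these edges from intensity profiles.

```bash
cat > gap.py <<'E'
from h import *
def gap(c,im,yp=None,ym=.0205,v=True):
    """sub-pixel edge (grey->dark) along press y at given x,z"""
    g=cv2.cvtColor(im,cv2.COLOR_BGR2GRAY).astype(np.float32)
    def edge(x,z,y0,span=.007):
        ys=np.arange(y0-span,y0+span,.0002); P=proj(c,np.array([W([x,y,z]) for y in ys])).astype(np.float32)
        pr=cv2.remap(g,P[:,0].reshape(-1,1),P[:,1].reshape(-1,1),cv2.INTER_CUBIC).ravel()
        pr=cv2.GaussianBlur(pr.reshape(-1,1),(1,9),0).ravel(); d=np.gradient(pr); i=np.argmax(d); return ys[i],pr[::7].round().astype(int)
    out={}
    for nm,z,y0,xs in(("fin",.041,ym,(-.068,-.065,-.062)),("ptr",.030,yp,(-.050,-.045,-.040))):
        e=[edge(x,z,y0) for x in xs]
        if v: print(nm,[a for a,_ in e],e[1][1])
        out[nm]=np.median([a for a,_ in e])
    return out["fin"]+.0015-out["ptr"]-.002
E
python3 - <<'E'
from gap import *
c,im=load("w8"); print("w8 gap",gap(c,im,yp=.0145,ym=.018))
c,im=load("w7"); print("w7 gap",gap(c,im,yp=-.012,ym=.018))
c,im=load("w8"); f=lambda x,y:(139+x/10-.45,169+y/10-.45)
print("by eye",Lp(onz(c,[f(285,180),f(285,207)],.041)),Lp(onz(c,[f(560,263),f(440,291)],.030)))
E
```

```text
fin [np.float64(0.022000000000000026), np.float64(0.021800000000000028), np.float64(0.021800000000000028)] [180 107  78  78  77  81 102 114 184 214]
ptr [np.float64(0.017299999999999982), np.float64(0.017099999999999983), np.float64(0.017099999999999983)] [111 112 112 111 112  90  78  97 110 109]
w8 gap 0.004200000000000046
fin [np.float64(0.023400000000000032), np.float64(0.023800000000000033), np.float64(0.02260000000000003)] [ 99  78  79  77  77  80  98 110 144 180]
ptr [np.float64(-0.009800000000000055), np.float64(-0.009600000000000056), np.float64(-0.009600000000000056)] [111 111 110 110 107  83  78 101 108 108]
w7 gap 0.032500000000000084
by eye [[-0.0659  0.0215  0.041 ]
 [-0.0661  0.019   0.041 ]] [[-0.0483  0.0175  0.03  ]
 [-0.0573  0.0172  0.03  ]]
```

Reading the profiles by hand, because the automatic fin pick landed on the fin's far edge:

| Feature | Edges seen (press y, mm) | Middle (mm) |
|---|---|---|
| Fin top | 19.0 to 21.7 | 20.4 |
| Pointer | side-face top edge at 17.1, plus 2.0 | 19.1 |

- **Gap:** about 1.3 mm short of the mark. The earlier view, less the 26.5 mm push, gives 1.6 mm.
- **Pointer reading:** the dark strip is 3.1 mm deep in the image, which fits a 4 mm side face seen at this slant. The wall-based pointer position agrees too.

That is in tolerance and not past, so I stop pushing and go to the pedal.

```bash
python3 - <<'E'
from h import *
R,d=slant(15,38); p=Lp(ctrl.current_tool_pos())
T=down(RP[:,1])
pad=np.array([-.0495,.184,0])
ctrl.move_l(W(p+[0,-.03,0]),.1)
ctrl.move_l(W(p-.2*d+[0,-.05,.08]),.25)
ctrl.goto(W([-.2,-.15,.34]),T); print(ctrl.current_t())
ctrl.goto(W(pad+[0,0,.30]),T); ctrl.move_l(W(pad+[0,0,.10]),.25)
hit=ctrl.move_l(W(pad+[0,0,.03]),.03,contact_N=2); q=Lp(ctrl.current_tool_pos()); print(hit,q,ctrl.current_contact_force(),ctrl.current_t())
c,im=snap("wrist","w9")
E
```

```text
35.9667
True [-0.0499  0.1839  0.0458] [1.3264 0.8932 1.3888] 39.9
```

```bash
python3 - <<'E'
from h import *
q=Lp(ctrl.current_tool_pos())
hit=ctrl.move_l(W(q+[-.009,0,-.042]),.03,contact_N=13); b=Lp(ctrl.current_tool_pos()); print(hit,b-q,ctrl.current_contact_force())
for _ in range(4): ctrl.sleep(.2); print(Lp(ctrl.current_tool_pos())-q,ctrl.current_contact_force())
c,im=snap("scene","s3")
print(ctrl.current_t())
E
```

```text
True [-0.0054  0.     -0.0304] [-4.6078 -2.334  22.632 ]
[-0.0054  0.     -0.0302] [-3.5223 -0.9439 18.184 ]
[-0.0054  0.     -0.0302] [-2.8538 -1.0986 18.5552]
[-0.0054  0.     -0.0302] [-2.8624 -0.9574 17.5798]
[-0.0054  0.     -0.0302] [-4.2751 -1.3146 19.3851]
41.8
```

The descent of 30.2 mm fits 34 mm at the pad's centre: the finger's front edge touched the sloping pad about 3.9 mm high, and at the stop the pad is level. The steady 18 N is above the 10 N spring force, so the pedal is on its stop, and it was held for 0.8 s. I release, retreat, and check pointer, tile and bystanders.

```bash
python3 - <<'E'
from h import *
q=Lp(ctrl.current_tool_pos())
ctrl.move_l(W(q+[.0054,0,.0302]),.06); ctrl.move_l(W([q[0]+.005,.184,.30]),.25)
print(ctrl.current_contact_force())
ctrl.goto(W([-.2,-.12,.34]),down(RP[:,1])); 
R,d=slant(15,38); v=np.array([-.011,-.0181,.0352])-.13*d+[0,-.03,.10]
ctrl.goto(W(v),R); ctrl.sleep(.1)
c,im=snap("wrist","w10"); print(ctrl.current_t())
u=proj(c,W([-.04,.02,.035]))[0].round().astype(int); x0,y0=np.maximum(u-[50,37],0); print(u)
cv2.imwrite("pics/w10c.png",cv2.resize(im[y0:y0+75,x0:x0+100],None,fx=8,fy=8,interpolation=cv2.INTER_CUBIC))
g=cv2.cvtColor(im,cv2.COLOR_BGR2GRAY).astype(np.float32)
def prof(x,z,a,b):
    ys=np.arange(a,b,.0006);P=proj(c,np.array([W([x,y,z]) for y in ys])).astype(np.float32)
    return np.c_[(ys*1e4).round(),cv2.remap(g,P[:,:1].copy(),P[:,1:].copy(),cv2.INTER_CUBIC).ravel().round()].astype(int).tolist()
print("fin",prof(-.066,.041,.010,.026)); print("ptr",prof(-.045,.030,.008,.022))
ct,it=snap("top","t4"); a=cv2.imread("pics/top0.png"); df=(cv2.absdiff(a,it).max(2)>40).astype(np.uint8)
df[285:]=0
for k in cv2.findContours(df,0,2)[0]:
    if cv2.contourArea(k)>15: print("changed",cv2.boundingRect(k))
E
```

```text
[-0.3222  0.1674 -0.1302]
46.0417
[224 193]
fin [[100, 177], [106, 174], [112, 164], [118, 152], [124, 134], [130, 112], [136, 96], [142, 83], [148, 70], [154, 66], [160, 66], [166, 66], [172, 65], [178, 67], [184, 74], [190, 80], [196, 87], [202, 101], [208, 118], [214, 134], [220, 152], [226, 172], [232, 186], [238, 193], [244, 193], [250, 182], [256, 169]]
ptr [[80, 99], [86, 99], [92, 100], [98, 100], [104, 100], [110, 99], [116, 99], [122, 99], [128, 99], [134, 96], [140, 89], [146, 81], [152, 75], [158, 73], [164, 75], [170, 81], [176, 87], [182, 90], [188, 93], [194, 96], [200, 98], [206, 98], [212, 98], [218, 99]]
changed (403, 231, 22, 20)
changed (467, 212, 34, 38)
changed (277, 180, 34, 15)
changed (277, 176, 27, 6)
changed (472, 169, 35, 29)
changed (424, 154, 77, 131)
changed (254, 150, 185, 135)
```

```bash
python3 - <<'E'
from h import *
c,im=snap("scene","s4"); a=cv2.imread("pics/scene0.png"); s3=cv2.imread("pics/s3.png")
def box(xs,ys,zs): 
    P=proj(c,np.array([W([x,y,z]) for x in xs for y in ys for z in zs])).astype(int); return P.min(0),P.max(0)
for nm,b in(("pedal",box((-.08,.05),(.155,.21),(.05,.08))),):
    (x0,y0),(x1,y1)=b; d=lambda p,q:cv2.absdiff(p[y0:y1,x0:x1],q[y0:y1,x0:x1]).mean(); print(nm,b,"now-vs-start",d(im,a),"pressed-vs-start",d(s3,a))
ct,t=load("t4"); t0=cv2.imread("pics/top0.png"); cc=cam("top")
def tb(lo,hi):
    P=proj(cc,np.array([lo,hi])).astype(int);return P.min(0),P.max(0)
for nm,(lo,hi) in {"pad":(W([-.08,.155,.075]),W([-.02,.21,.075])),"jar+brush":(W([-.17,-.05,.02]),W([-.10,.21,.02])),"disc":(np.array([.42,.35,0]),np.array([.48,.41,0])),"vase/mug":(W([.13,.0,.05]),W([.22,.22,.05]))}.items():
    (x0,y0),(x1,y1)=tb(lo,hi); print(nm,cv2.absdiff(t[y0:y1,x0:x1],t0[y0:y1,x0:x1]).mean())
cw,w=load("w10"); h=cv2.cvtColor(w,cv2.COLOR_BGR2HSV); m=((h[...,0]<14)&(h[...,1]>90)).astype(np.uint8)
P=proj(cw,W([0,.02,.057]))[0].astype(int); m2=np.zeros_like(m); m2[P[1]-35:P[1]+35,P[0]-40:P[0]+40]=m[P[1]-35:P[1]+35,P[0]-40:P[0]+40]
k=max(cv2.findContours(m2,0,2)[0],key=cv2.contourArea); print("tile",Lp(onz(cw,cv2.approxPolyDP(k,3,True).reshape(-1,2),.057)))
print(ctrl.current_contact_force(),ctrl.current_tool_pos(),ctrl.current_t())
ctrl.sign_off()
E
```

```text
pedal (array([267, 162]), array([305, 191])) now-vs-start 1.8191167574107683 pressed-vs-start 1.1551724137931034
pad 3.2206349206349207
jar+brush 2.0200341005967606
disc 1.9317460317460318
vase/mug 2.1285612535612537
tile [[-0.0167  0.0538  0.057 ]
 [-0.0186 -0.0011  0.057 ]
 [ 0.0194 -0.0019  0.057 ]
 [ 0.0209  0.0354  0.057 ]
 [ 0.0024  0.03    0.057 ]
 [-0.003   0.0523  0.057 ]]
[-0.057  -0.5541 -0.145 ] [ 0.5595 -0.1584  0.2166] 46.1417
the job is handed in; nothing more can be done
```

I did all three steps in the order asked and handed the job in at 46.1 s; no verdict was reported.

- **Tile:** The first two grasps closed above the tile, because the real fingertips sit 24–29 mm behind the stated TCP. I found the true height by touching down, and the third grasp held at 39.8 mm. The tile landed at the height expected for lying flat. It still measured flat between the fences in the last view, where the stamp hid part of it.
- **Carriage:** The pointer stands about 1 mm short of the mark and not past it. Separate readings gave 1.3, 1.6 and, after the pedal, about 0.8–1.3 mm. They assume the dark strip I measured is the pointer's side face, which its width supports. My automatic gap script said 4.2 mm because it picked the wrong edge of the fin, so I read its profile by hand.
- **Pedal:** It went down to its stop at a steady 18 N, was held for 0.8 s, and was released. After the release the top view of the pad matched the start; the scene-camera comparison of the pedal told nothing, since it looked the same pressed or not.
- **Other things:** The jar, brush, disc, vase and mug matched their starting pictures. I did not re-check the square, the flask or the red tiles at the end, but I felt no contact with them.
- **Not seen:** The viewer refused the final close-up because I had used all 12 pictures, so the last checks are numerical only. The arm was clear of everything at hand-in.

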